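# Clamp the sample tubes in the tube shaker

## Robot

A 6-joint arm with a two-finger parallel gripper is mounted at the origin on a cart in front of the work surface, level with it; the furniture and walls round the work are solid. World frame = base frame: x ahead of the robot, y to its left, z up, the work surface at z = 0. Lengths are in mm, angles in rad, forces in N, time in s.
With the tool pointing down it reaches from about 275 to 750 mm from the base axis. Payload 10.2 kg.
Tool frame: the origin (TCP) lies at the very end of the fingers, on their centre line; the grasp point (between the pads) lies 19 mm behind it; z points along the fingers, y is the direction in which the jaws open and shut (so a half turn about z gives the same grasp; the last joint's range is limited). The gripper opens to 85 mm and grips with 20 to 120 N. Pads are 22 mm wide; open, the fingers measure 114 mm over their backs; the gripper's body (76 mm by 85 mm) begins 54 mm behind the grasp point. The pads swing forward as they close: fully open they stand 13 mm farther back than shut.
Start: joints at [-1.445, 0.313, 1.498, -0, 1.331, -0.223], TCP at [179.417, -493.397, 231.294] pointing down, gripper open.
Joint ranges: [-2.94, 2.94], [-0.97, 2.17], [0.19, 2.56], [-1.23, 4.37], [0.02, 3.11], [-2.88, 2.88]. Speed limits (rad/s): [2.39, 2.39, 3.01, 3.14, 3.14, 3.14].

## Interface

Orientations are given as a unit quaternion [w, x, y, z].
In Python, from rig import readout, cams, finish_job gives the robot as it stands. The module is installed in compiled form; this text tells all that it offers.
- The arm moves only by the tool carry_out, never from a script. Its argument "steps" is one flat list of numbers, 7 for each row, row after row: the shift along the tool's x, y, z in cm, then the turn, a rotation vector about the tool's x, y, z in units of 5 degrees (1.0 is 5 degrees), then the opening, from -1 (shut) to 1 (fully open), so that 0 is half open. In form: [x, y, z, ax, ay, az, hand, x, y, z, ax, ay, az, hand, ...]. A call has 1 to 20 rows; each row shifts and turns the commanded pose from where the row before left it, along the tool's axes as they then stand; what a row does not reach is not made up. A row lasts 1/12 s, in which the tool goes at most 41.7 mm and 7.16 degrees, less where a joint would pass 70% of its speed; a pose out of reach is approached as far as the arm can. A call with a gripper value outside its range is refused whole. The fingers move at their own pace and stop on an object; "grip_force" is the grip in N (left out, the last holds). Time passes only in rows, so rows that do not move let the fingers close. It gives the time, the measured TCP pose, the force and the opening at its end, in the units of the state.
- readout.sense(): the state, without advancing time (a new reading comes with each control period).
- cams.capture(name): name is "scene" or "top" or "wrist"; returns the picture (384x512x3 uint8, red, green, blue); there is no depth.
- cams.calibration(name): a dict with "fx", "fy", "cx", "cy" (pixels), "k1" (the pictures are not rectified: a ray, as slopes to the right and down, at radius r is drawn at 1 + k1 r^2 times it, then the intrinsics apply), "R" (3x3) and "t" (3): a world point X has camera coordinates R X + t; the wrist camera has in their place "T_tool_cam" (4x4, takes a point from camera to tool coordinates, whose origin is the TCP and whose axes are the flange's). Camera axes: x right, y down, z forward; pixel columns grow to the right and rows downward; lengths in mm; the calibration is good to about 2 mm. A picture is of the moment at which its call begins: read the wrist's pose just before it. calibration takes no time and is no camera call.
- finish_job(): hands the job in, once; it reports no verdict.
The state is a dict: "time_s": time; "joints": joint angles; "dq": joint speeds; "tau": joint torques, N m; "eef_pos": TCP position; "ee_rot": TCP orientation; "force": force on the tool from outside, world axes, zero at the start; "wrist_torque": the same for the moment, N m; "grip_width": opening from 0.0 (shut) to 1.0 (fully open).
Only numpy, scipy, OpenCV 4.12 (cv2) and the standard library are available. Lean on these libraries where they do the work, as an engineer would, in place of code of your own. Each camera call takes 0.05 s, during which the arm holds its last target.

## Task

Take the sample tube out of the small square foam rack and stand it in the empty well of the shaker's tray, then slide the tray fully home under the bridge. Crank the pressure bar down until it meets the caps and snug it by feel, so that all three tubes are firmly held but not overtightened, and let go. Leave the other things on the desk where they are.

Things in the scene. Friction and masses are not known exactly. Their poses are not given: they have to be found in the camera images.
- tube_last_center (a point): middle (half-way up) of the tube to load: a screw-cap sample tube, 98 mm tall, upright, body 18 mm in diameter, cap 24 mm in diameter over the top 17 mm (cap 32 to 49 mm above this point). 17 g. It stands alone in the small square white foam rack (105 x 105 x 34 mm, one of its inner holes, 27 mm deep), left of the shaker
- tube_middle_center (a point): middle (half-way up) of a like tube that already stands in the tray's middle well
- tube_right_center (a point): middle (half-way up) of a like tube that already stands in the tray's right-hand well
- shaker: tube shaker, fixed on the desk: low white housing 245 x 210 x 40 mm, two posts and an aluminium bridge across (underside 206 mm, top 230 mm above the desk, 34 mm wide in x). Origin on the desk under the clamp screw's vertical axis; its x axis points to its back, the way the tray slides in, y to its left, z up. The housing reaches from 185 mm before to 60 mm behind the origin
- tray (a joint): slide of the aluminium tube tray, m: 0 fully out towards the front (start), 0.110 fully home against its stop, wells under the pressure bar. Sliding it takes about 5 N plus 12 N per m/s
- well_left (a point): centre of the mouth of the left-hand well of the tray, the empty one; moves with the tray. Round, 19.8 mm in diameter with a 2 mm chamfer, 34 mm deep, so a seated tube's middle is 15 mm above this point. The wells stand in a row along the shaker's y, 45 mm apart; the tray block is 46 mm deep in x, 40 mm high, its top at the mouths
- well_middle (a point): centre of the mouth of the middle well, like the left one
- well_right (a point): centre of the mouth of the right-hand well, like the left one
- tray_grip (a point): centre of the black upright grip on the front of the tray, 86 mm before the row of wells: 13 mm thick in x, 54 mm wide in y, 32 mm high (16 mm above and below this point); from above it can be pinched front to back, or pushed from its front
- handle (a point): centre of the crank's black handle: an upright sleeve 21 mm in diameter and 44 mm high that spins freely on its pin, 40 mm out from the screw axis, on a flat crank arm whose top is 24 mm below this point. Turning clockwise seen from above screws the bar down, 30 mm a turn, and the handle sinks with it. From the start the bar has 12 to 27 mm to go to the caps (under half to about one turn)
- crank_axis (a point): point on the screw's vertical axis at the handle's height. Idle, turning takes about 7 N along the handle's circle (5 to 6 N if one pauses): a stiff friction nut, which holds the setting when let go. Once the bar bears on the caps, this rises by 12 N per 100 N on the bar, within a tenth of a turn: properly snug is 5 to 7 N more than idle (about 50 N on the bar); 12 N more is overtightened
- pressure_bar: the clamp's pressure bar under the bridge, 126 mm along the shaker's y x 38 mm x 13 mm, rubber below; origin at the centre of its rubber face, z up. It hangs on its swivel with some loose play, so its first contact with the caps carries no load, and its height does not tell how tight it is
- swab_pack: flat swab pouch on the desk, 178 x 24 x 4 mm; bystander, origin under its centre
- pen: pen on the desk, 135 mm long; bystander, origin under its centre
- power_bank: dark power bank on the desk, 150 x 66 x 21 mm; bystander, origin under its centre
Things that resemble listed ones, but are neither listed nor needed, are in the scene too. What is shaped like the part that bears tube_right_center but red is not meant.

How it is judged:
By the outcome, as a careful person would: the job done as asked, in the order asked, and still so for the second after the job is handed in, with the robot touching nothing.
It also fails if it takes over 69 s, if anything falls off the work surface, if the arm or the gripper's body presses on something with over 40 N, if the wrist force passes 120 N, or if a joint passes its speed limit or range.

## Working session

There is one attempt and no reset: what is moved stays moved. The work goes in short steps, Python scripts to look and compute and a tool call to move; the robot and the scene stay as the last step left them, time stands still between calls to the robot, and variables do not carry over. Pictures are saved under pics/ and viewed, and the job is handed in when it is done.

Besides the shell and the picture viewer there is one more tool, called after ">>>" by a JSON object that holds its "fn" and its "kwargs". carry_out: Moves the arm, as the interface text tells. Its arguments: {"type":"object","properties":{"steps":{"type":"array","items":{"type":"number"}},"grip_force":{"type":"number"}},"required":["steps"]}

```bash
mkdir -p pics; python3 - <<'E'
from rig import readout, cams
import cv2,json
s=readout.sense();print(s)
for n in("scene","top","wrist"):
    im=cams.capture(n);cv2.imwrite(f"pics/{n}0.png",im[:,:,::-1]);print(n,cams.calibration(n))
E
```

```text
{'time_s': 0.0, 'joints': array([-1.44541507e+00,  3.13454773e-01,  1.49846539e+00,  1.16986644e-05,
        1.33099368e+00, -2.23422974e-01]), 'dq': array([ 3.74340809e-04,  7.25882755e-05, -1.50253817e-03,  4.40277933e-04,
       -2.69698730e-05,  9.55279736e-04]), 'tau': array([-1.05262712e-03, -4.12266040e+01, -2.59744942e+01, -2.77048666e-04,
        4.00652571e-03,  9.53690119e-06]), 'eef_pos': array([ 179.37750088, -493.12288872,  230.72197859]), 'ee_rot': array([-6.59524755e-04,  9.84830487e-01,  1.73517942e-01,  3.80442599e-05]), 'force': array([-0.14004292,  0.03423299, -0.10856204]), 'wrist_torque': array([-0.00216506, -0.0247038 , -0.01722338]), 'grip_width': 1.0048816790584425}
scene {'fx': 496.68389319655444, 'fy': 496.68389319655444, 'cx': 251.25030642923576, 'cy': 198.67266880663558, 'k1': 0.0549916086245219, 'R': array([[ 0.47249853, -0.88128349,  0.00919513],
       [-0.42724117, -0.23816498, -0.87220549],
       [ 0.77085026,  0.40818727, -0.48905319]]), 't': array([-229.90667043,  383.13428843, 1141.96346014])}
top {'fx': 459.84010453807565, 'fy': 459.84010453807565, 'cx': 256.76364185117217, 'cy': 188.9415538253531, 'k1': -0.13118993602104512, 'R': array([[ 1.55014021e-02, -9.99878008e-01,  1.91727612e-03],
       [-9.86626978e-01, -1.56070750e-02, -1.62245569e-01],
       [ 1.62255700e-01,  6.23397459e-04, -9.86748549e-01]]), 't': array([  13.417133  ,  535.61308456, 1421.17130464])}
wrist {'fx': 270.096875292528, 'fy': 270.096875292528, 'cx': 254.46125581122342, 'cy': 191.4267282683188, 'k1': -0.03490844576035088, 'T_tool_cam': array([[ 7.14206343e-04, -9.44506789e-01, -3.28491119e-01,
         8.50680516e+01],
       [ 9.99999379e-01,  9.55550176e-04, -5.73281038e-04,
         4.63259309e-01],
       [ 8.55357579e-04, -3.28490505e-01,  9.44506885e-01,
        -1.42474797e+02],
       [ 0.00000000e+00,  0.00000000e+00,  0.00000000e+00,
         1.00000000e+00]])}
```

View pics/scene0.png

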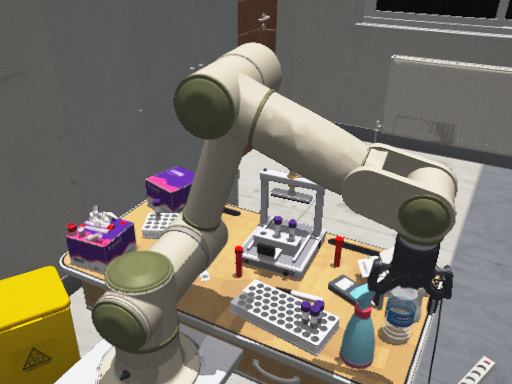

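View pics/top0.png

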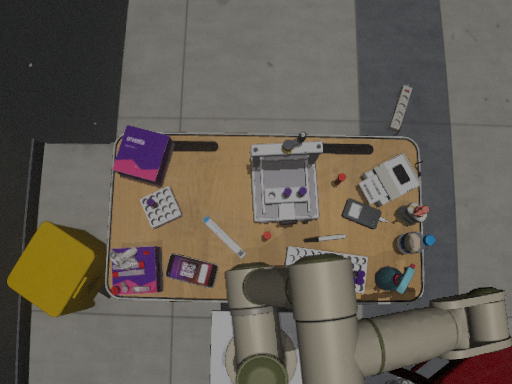

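View pics/wrist0.png

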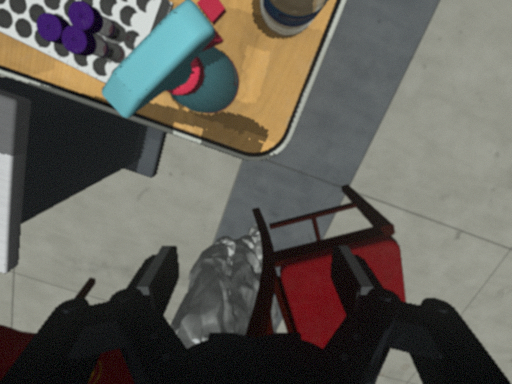

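The small square foam rack is near top (160,207) with a purple-capped tube near (152,203). The shaker is at (285,185), and the big rack at (325,265) is a decoy. I'll crop in closer.

```bash
cat > h.py <<'E'
import numpy as np,cv2
from rig import readout,cams
from scipy.spatial.transform import Rotation as Rn
def und(c,u,v):
    K=np.array([[c['fx'],0,c['cx']],[0,c['fy'],c['cy']],[0,0,1]])
    # iterative undistort (k1 only)
    p=cv2.undistortPointsIter(np.array([[[u,v]]],float),K,np.array([c['k1'],0,0,0]),None,None,(3,100,1e-12))[0,0]
    return np.array([p[0],p[1],1.])
def pose():
    s=readout.sense();q=s['ee_rot'];R=Rn.from_quat([q[1],q[2],q[3],q[0]]).as_matrix()
    return s,R,np.array(s['eef_pos'])
def ray(name,u,v,P=None):
    c=cams.calibration(name);d=und(c,u,v)
    if name=='wrist':
        R,p=P;T=c['T_tool_cam'];o=R@T[:3,3]+p;d=R@T[:3,:3]@d
    else:
        o=-c['R'].T@c['t'];d=c['R'].T@d
    return o,d/np.linalg.norm(d)
def plane(name,u,v,z,P=None):
    o,d=ray(name,u,v,P);return o+d*(z-o[2])/d[2]
def proj(name,X,P=None):
    c=cams.calibration(name);X=np.asarray(X,float)
    if name=='wrist':
        R,p=P;T=c['T_tool_cam'];x=T[:3,:3].T@(R.T@(X-p)-T[:3,3])
    else: x=c['R']@X+c['t']
    a,b=x[0]/x[2],x[1]/x[2];f=1+c['k1']*(a*a+b*b)
    return np.array([c['cx']+c['fx']*a*f,c['cy']+c['fy']*b*f])
def crop(im,x0,y0,x1,y1,k,out):
    cv2.imwrite(out,cv2.resize(im[y0:y1,x0:x1,::-1],None,fx=k,fy=k,interpolation=cv2.INTER_CUBIC))
E
python3 - <<'E'
from h import *
a=cv2.imread('pics/top0.png')[:,:,::-1];b=cv2.imread('pics/scene0.png')[:,:,::-1]
crop(a,130,180,190,235,10,'pics/t_rack.png')
crop(a,240,125,330,230,5,'pics/t_shak.png')
crop(b,230,160,350,280,5,'pics/s_shak.png')
E
```

```text
(no output)
```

View pics/t_rack.png

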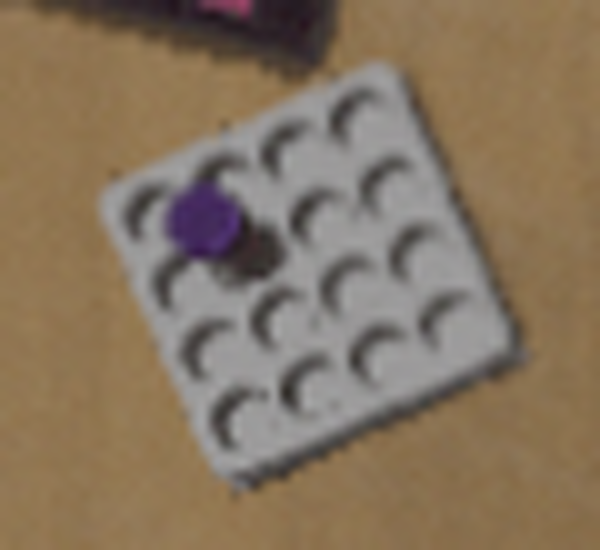

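View pics/t_shak.png

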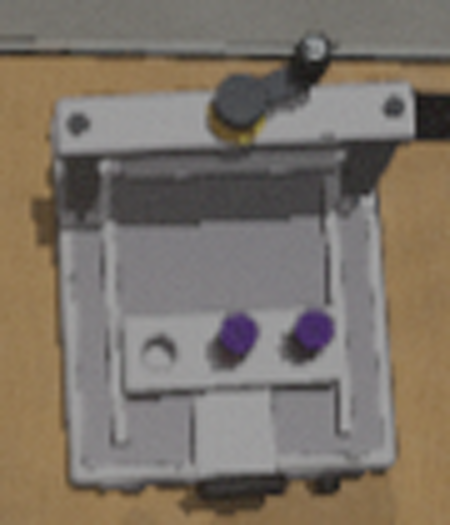

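View pics/s_shak.png

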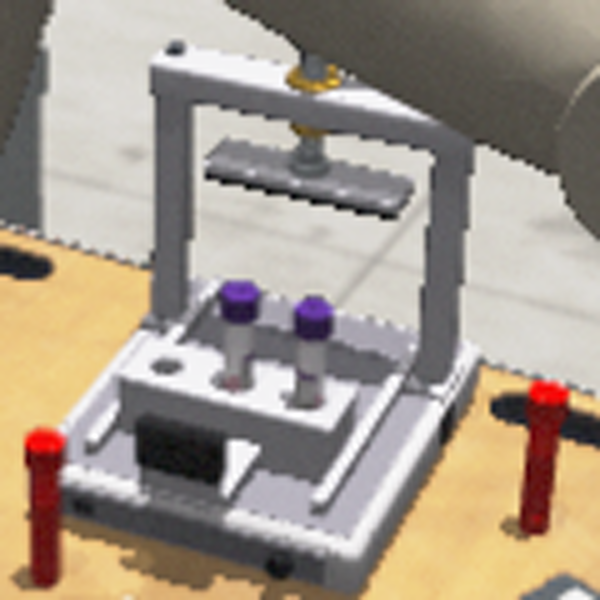

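Candidates for "the tube to load":
- Purple cap at top (152,203), alone in the small square 4x4 rack. This one is chosen.
- Purple caps in the big rack, around top (358,275).
- Purple caps already in the tray, at top (288,191) and (303,191).
- Red lone tubes at top (267,236) and (340,178), which are decoys.

The close crop confirms the first: it is alone in an inner hole, row 2, column 2.

```bash
python3 - <<'E'
from h import *
def tri(a,b):
    o1,d1=ray('top',*a);o2,d2=ray('scene',*b)
    A=np.stack([d1,-d2],1);s=np.linalg.lstsq(A,o2-o1,rcond=None)[0]
    p,q=o1+s[0]*d1,o2+s[1]*d2;return ((p+q)/2).round(1),np.linalg.norm(p-q).round(1)
print('well',tri((240+158/5,125+350/5),(230+168/5,160+366/5)))
print('capM',tri((240+239/5,125+333/5),(230+241/5,160+288/5)))
print('capR',tri((240+315/5,125+329/5),(230+313/5,160+305/5)))
print('bolt',tri((240+78/5,125+122/5),(230+177/5,160+47/5)))
print('cap last',plane('top',130+20.3,180+21.8,105))
for n,u,v in (('a',105,190),('b',385,65),('c',520,345),('d',235,475)): print(n,plane('top',130+u/10,180+v/10,34))
for n,u,v,z in (('BL',58,100,230),('BR',412,85,230),('BL2',58,155,230),('BR2',415,140,230),('HL',75,482,40),('HR',393,465,40),('grip',240,485,60),('hand',315,50,270),('knob',240,100,265)): print(n,plane('top',240+u/5,125+v/5,z))
a=cv2.imread('pics/top0.png')
hsv=cv2.cvtColor(a,cv2.COLOR_BGR2HSV)
m=cv2.inRange(hsv,(120,80,40),(150,255,255))
n,l,st,c=cv2.connectedComponentsWithStats(m)
for i in range(1,n): 
    if 10<st[i,4]<120: print(c[i],st[i])
E
```

```text
well (array([512.3, -25.8,  76.6]), np.float64(2.8))
capM (array([512.9, -71.4, 144.6]), np.float64(2.5))
capR (array([ 515.7, -116.1,  145.1]), np.float64(1.6))
bolt (array([617.8,  25.5, 231.9]), np.float64(2.9))
cap last [480.2781046  346.60046447 105.        ]
a [498.17679138 395.81169106  34.        ]
b [540.41283123 306.50034733  34.        ]
c [450.56453431 258.94961492  34.        ]
d [407.24414597 348.85410099  34.        ]
BL [630.1691407   38.20759608 230.        ]
BR [ 642.50411779 -162.28550594  230.        ]
BL2 [598.27982674  37.64736935 230.        ]
BR2 [ 610.44904911 -163.63279062  230.        ]
HL [431.95275261  25.76465668  40.        ]
HR [ 445.68116648 -175.70215311   40.        ]
grip [429.77473413 -77.19072061  60.        ]
hand [ 650.4112078  -103.10944024  270.        ]
knob [622.60059431 -62.22182373 265.        ]
[302.25       190.56818182] [299 187   8   8  44]
[287.19047619 191.47619048] [284 188   7   8  42]
[149.975 201.925] [147 198   7   8  40]
[120.25       249.84615385] [112 248  18   5  52]
[118.14285714 270.21428571] [112 269  15   4  28]
[134.57142857 268.57142857] [130 268   9   2  14]
[359.44230769 277.48076923] [354 270  11  15 104]
```

>>> {"fn": "carry_out", "kwargs": {"steps": [0,0,-1,0,0,-1.33,1,0,0,-1,0,0,-1.33,1,0,0,-1,0,0,-1.33,1,0,0,-1,0,0,-1.33,1,0,0,-1,0,0,-1.33,1,0,0,-1,0,0,-1.33,1,0,0,-1,0,0,-1.33,1,0,0,-1,0,0,-1.33,1,0,0,-1,0,0,-1.33,1,0,0,-1,0,0,-1.33,1,0,0,-1,0,0,-1.33,1,2.6,2.4,0,0,0,0,1,2.6,2.4,0,0,0,0,1,2.6,2.4,0,0,0,0,1,2.6,2.4,0,0,0,0,1,2.6,2.4,0,0,0,0,1,2.6,2.4,0,0,0,0,1]}}

```text
time_s: 1.57
eef_pos: [315.4, -328.2, 341.2]
ee_rot: [-0.0, 0.688, 0.726, 0.0]
force: [1.2, -0.6, -0.4]
grip_width: 1.0
```

>>> {"fn": "carry_out", "kwargs": {"steps": [2.6,2.4,0,0,0,0,1,2.6,2.4,0,0,0,0,1,2.6,2.4,0,0,0,0,1,2.6,2.4,0,0,0,0,1,2.6,2.4,0,0,0,0,1,2.6,2.4,0,0,0,0,1,2.6,2.4,0,0,0,0,1,2.6,2.4,0,0,0,0,1,2.6,2.4,0,0,0,0,1,0,0,0,0,0,0,1,0,0,0,0,0,0,1]}}

```text
time_s: 2.48
eef_pos: [518.0, -83.2, 340.7]
ee_rot: [-0.0, 0.686, 0.727, -0.0]
force: [-0.5, -0.6, 0.1]
grip_width: 1.002
```

```bash
cat > look.py <<'E'
from h import *
import sys,pickle
n=sys.argv[1];s,R,p=pose();im=cams.capture('wrist');cv2.imwrite(f'pics/{n}.png',im[:,:,::-1]);pickle.dump((R,p),open(f'pics/{n}.pkl','wb'))
print(s['time_s'],p.round(1),'yaw',np.degrees(np.arctan2(R[1,0],R[0,0])).round(2),R[:,2].round(4))
E
python3 look.py w1; python3 -c "
import cv2;cv2.imwrite('pics/w1b.png',cv2.resize(cv2.imread('pics/w1.png'),(800,600),interpolation=cv2.INTER_CUBIC))"
```

```text
2.4833 [518.  -83.2 340.7] yaw 93.29 [-1.1e-03  3.0e-04 -1.0e+00]
```

View pics/w1b.png

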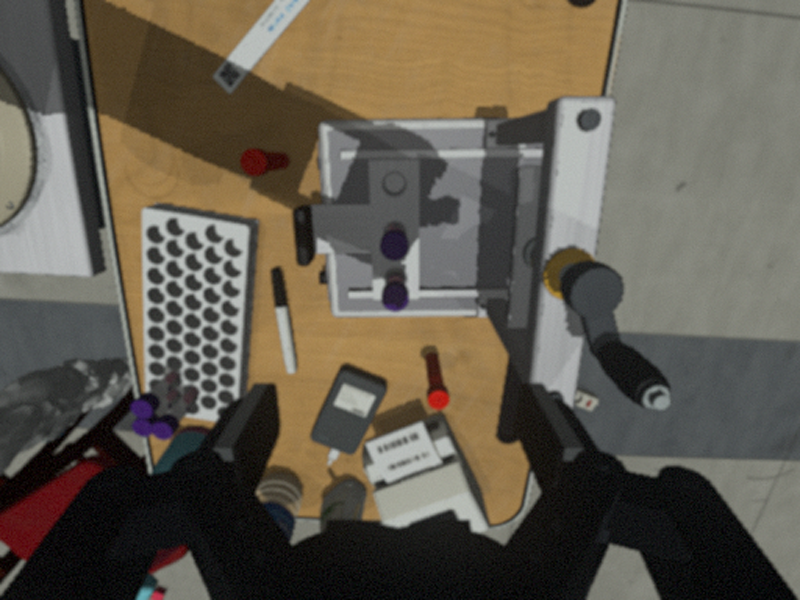

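Wrist view (800x600 enlargement): empty well at (395,183), the two purple caps at (395,245) and (395,296), black tray grip at (305,235), crank hub at (597,290), handle top at (655,397). I'll measure from these.

```bash
python3 - <<'E'
from h import *
im=cv2.imread('pics/w1.png')[:,:,::-1]
crop(im,180,60,440,300,3,'pics/w1c.png')
E
```

```text
(no output)
```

View pics/w1c.png

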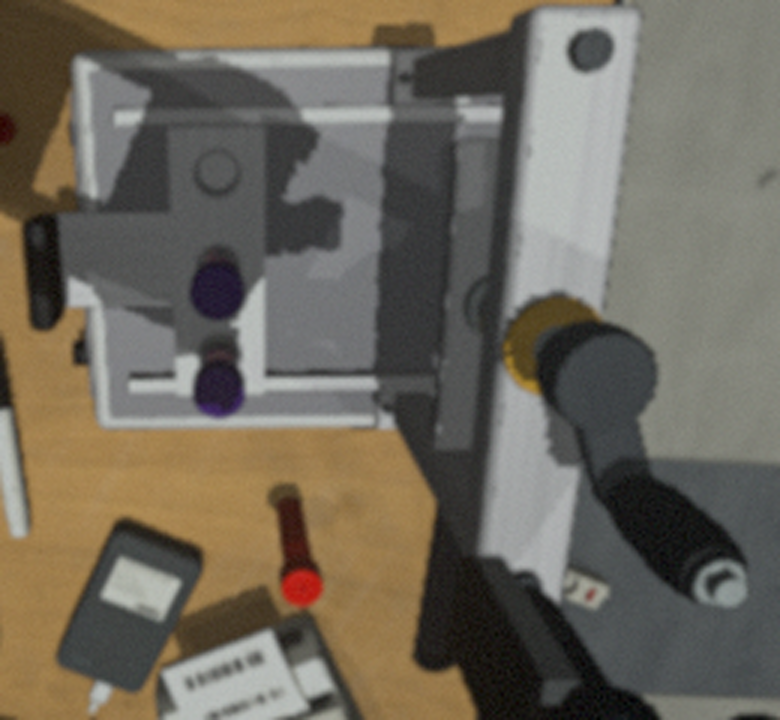

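```bash
python3 - <<'E'
from h import *
import pickle
P=pickle.load(open('pics/w1.pkl','rb'))
W=lambda u,v,z:plane('wrist',180+u/3,60+v/3,z,P).round(1)
print('well',W(218,171,80),W(218,171,77))
print('capM',W(217,289,144),'capR',W(219,388,144))
print('grip top', W(43,272,40+16),W(43,272,76))
print('bridge front',W(528,12,230),W(480,550,230),'back',W(637,12,230),W(575,520,230))
print('bolt',W(591,49,232))
print('housing left front',W(75,58,40),W(103,425,40), 'rails',W(115,118,50),W(500,118,50),W(130,386,50),W(375,386,50))
def tri2(a,b):
    o1,d1=ray('top',*a);o2,d2=ray('wrist',180+b[0]/3,60+b[1]/3,P)
    A=np.stack([d1,-d2],1);s=np.linalg.lstsq(A,o2-o1,rcond=None)[0]
    p,q=o1+s[0]*d1,o2+s[1]*d2;return p.round(1),q.round(1)
print('pin',tri2((240+313/5,125+45/5),(720,583)))
print('hub',tri2((240+243/5,125+98/5),(603,375)))
print('well',tri2((240+158/5,125+350/5),(218,171)))
print('capM',tri2((287.19,191.48),(217,289)),'capR',tri2((302.25,190.57),(219,388)))
for z in (250,260,270,280,290): print(z,W(720,583,z),W(603,375,z),plane('top',302.6,134,z).round(1))
E
```

```text
well [512.  -24.8  80. ] [512. -25.  77.]
capM [514.6 -69.2 144. ] capR [ 517.9 -113.4  144. ]
grip top [421.9 -83.6  56. ] [426.2 -79.6  76. ]
bridge front [599.   34.7 230. ] [ 613.  -139.7  230. ] back [630.7  37.  230. ] [ 644.7 -126.   230. ]
bolt [618.4  25.9 232. ]
housing left front [436.   24.4  40. ] [ 452.5 -175.4   40. ] rails [458.1  -3.6  50. ] [653.8   8.3  50. ] [ 468.9 -146.9   50. ] [ 606.9 -138.8   50. ]
pin (array([639.8, -97.4, 316.1]), array([639.3, -97.9, 316. ]))
hub (array([623.9, -63.9, 264.7]), array([625.3, -62.3, 265. ]))
well (array([511.9, -24.7,  74.7]), array([512. , -25.2,  74.7]))
capM (array([513.4, -68.9, 139.1]), array([514.6, -70.2, 139.4])) capR (array([ 516.6, -113.6,  140.6]), array([ 518. , -114.5,  140.9]))
250 [ 688.8 -136.9  250. ] [633.  -66.6 250. ] [ 659.1 -104.   250. ]
260 [ 681.3 -131.   260. ] [627.9 -63.7 260. ] [ 656.2 -103.   260. ]
270 [ 673.8 -125.   270. ] [622.7 -60.8 270. ] [ 653.2 -102.   270. ]
280 [ 666.3 -119.1  280. ] [617.6 -57.9 280. ] [ 650.3 -101.   280. ]
290 [ 658.8 -113.2  290. ] [612.5 -55.  290. ] [ 647.4 -100.   290. ]
```

>>> {"fn": "carry_out", "kwargs": {"steps": [3.6,-0.1,0,0,0,-0.1,1,3.6,-0.1,0,0,0,0,1,3.6,-0.1,0,0,0,0,1,3.6,-0.1,0,0,0,0,1,3.6,-0.1,0,0,0,0,1,3.6,-0.1,0,0,0,0,1,3.6,-0.1,1.6,0,0,0,1,3.6,-0.1,1.6,0,0,0,1,3.6,-0.1,1.6,0,0,0,1,3.6,-0.1,1.6,0,0,0,1,3.6,-0.1,1.6,0,0,0,1,3.6,-0.1,1.6,0,0,0,0.2,0,0,0,0,0,0,0.2,0,0,0,0,0,0,0.2]}}

```text
time_s: 3.7
eef_pos: [478.2, 345.9, 244.3]
ee_rot: [-0.0, 0.684, 0.729, -0.001]
force: [0.2, -1.1, 0.5]
grip_width: 0.606
```

```bash

python3 look.py w2; python3 -c "
import cv2;cv2.imwrite('pics/w2b.png',cv2.resize(cv2.imread('pics/w2.png'),(800,600),interpolation=cv2.INTER_CUBIC))"
```

```text
3.7 [478.2 345.9 244.3] yaw 93.68 [-0.0018 -0.0012 -1.    ]
```

View pics/w2b.png

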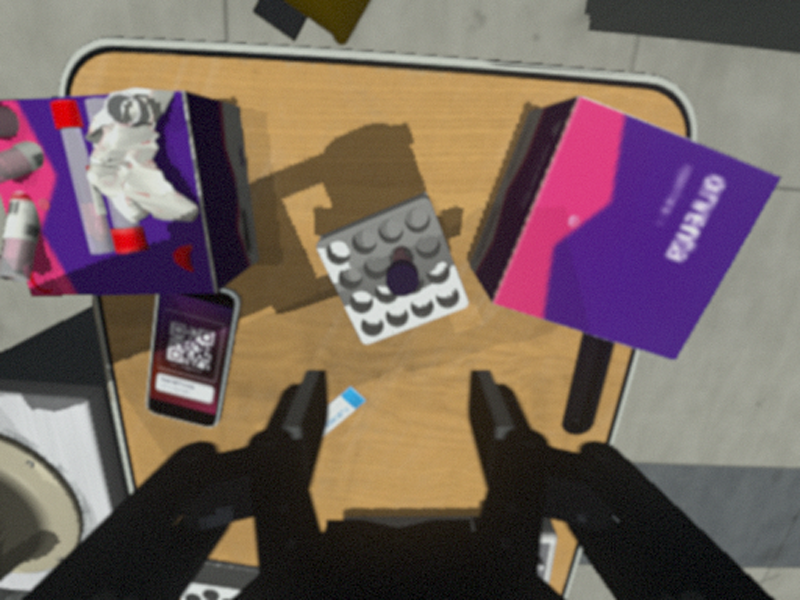

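Purple cap at (402,277) in the wrist view (enlarged), alone in the small rack. The boxes leave about 90 mm of clearance on the right. I'll get the cap centre from a colour mask.

```bash
python3 - <<'E'
from h import *
import pickle
P=pickle.load(open('pics/w2.pkl','rb'));im=cv2.imread('pics/w2.png')
hsv=cv2.cvtColor(im,cv2.COLOR_BGR2HSV)
m=cv2.inRange(hsv,(115,50,15),(165,255,255));m[:, :225]=0;m[:,290:]=0;m[:150]=0;m[210:]=0
n,l,st,c=cv2.connectedComponentsWithStats(m)
for i in range(1,n):
    if st[i,4]>30:
        print(c[i],st[i],plane('wrist',*c[i],105,P),plane('wrist',*c[i],100,P))
print(plane('top',149.975,201.925,105),plane('top',149.975,201.925,101))
# box edge
print('box',plane('wrist',495/1.5625,303/1.5625,100,P))
crop(im[:,:,::-1],190,110,310,230,5,'pics/w2c.png')
E
```

```text
[257.06886228 177.52095808] [248 166  20  23 334] [480.98429664 348.61698517 105.        ] [481.11714785 347.1665843  100.        ]
[479.87512462 347.58806064 105.        ] [480.4017078  348.53213201 101.        ]
box [549.70901251 332.40852809 100.        ]
```

View pics/w2c.png

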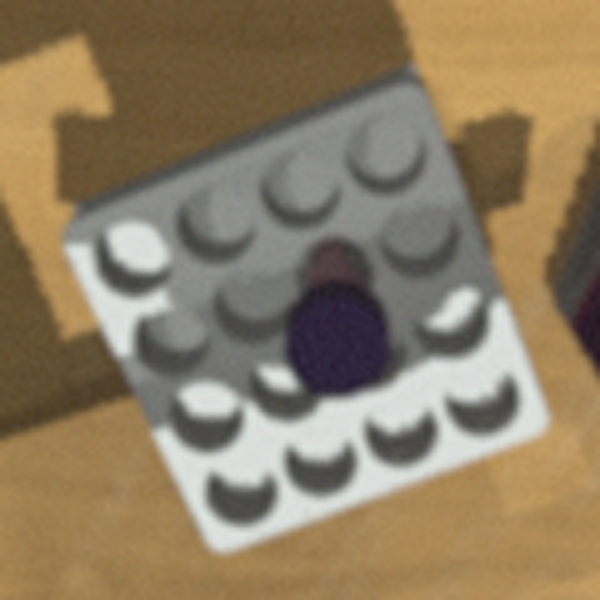

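>>> {"fn": "carry_out", "kwargs": {"steps": [0.2,0.3,2.6,0,0,0,0.2,0,0,2.6,0,0,0,0.2,0,0,2.6,0,0,0,0.2,0,0,2.6,0,0,0,0.2,0,0,2.6,0,0,0,0.2,0,0,1.6,0,0,0,0.2,0,0,1.2,0,0,0,0.2,0,0,0.6,0,0,0,0.2,0,0,0.4,0,0,0,0.2,0,0,0,0,0,0,-1,0,0,0,0,0,0,-1,0,0,0,0,0,0,-1,0,0,0,0,0,0,-1,0,0,0,0,0,0,-1], "grip_force": 40}}

```text
time_s: 4.92
eef_pos: [481.9, 348.6, 78.5]
ee_rot: [0.0, 0.684, 0.729, 0.001]
force: [-0.9, -0.4, 5.7]
grip_width: 0.263
```

```bash

python3 look.py w3; python3 -c "
import cv2;cv2.imwrite('pics/w3b.png',cv2.resize(cv2.imread('pics/w3.png'),(800,600),interpolation=cv2.INTER_CUBIC))"
```

```text
4.9167 [481.9 348.6  78.5] yaw 93.64 [ 1.9e-03  8.0e-04 -1.0e+00]
```

View pics/w3b.png

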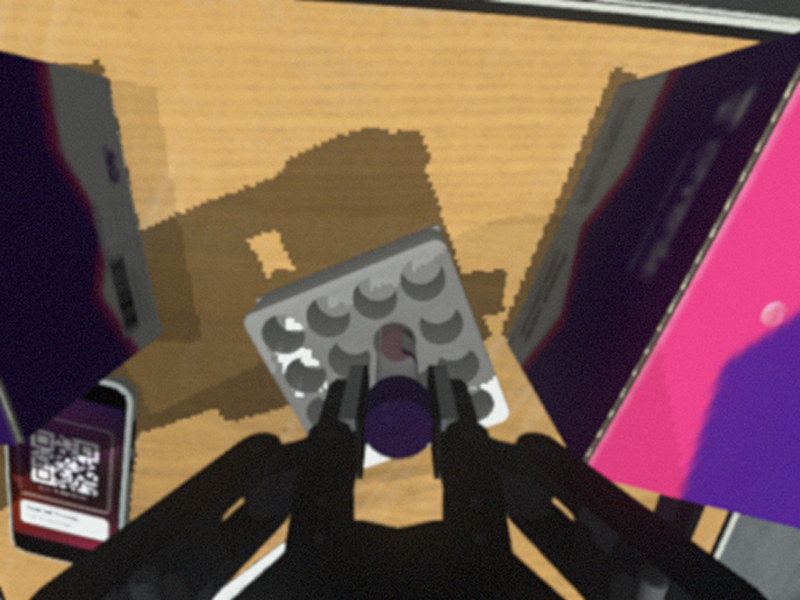

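>>> {"fn": "carry_out", "kwargs": {"steps": [0,0,-0.6,0,0,0,-1,0,0,-1.5,0,0,0,-1,0,0,-2.5,0,0,0,-1,0,0,-3,0,0,0,-1,0,0,-2.9,0,0,0,-1,-2,0,0,0,0,0,-1,-3.6,0,0,0,0,0,-1,-3.6,0.1,0,0,0,0,-1,-3.6,0.1,0,0,0,0,-1,-3.6,0.1,0,0,0,0,-1,-3.6,0.1,0,0,0,0,-1,-3.6,0.1,0,0,0,0,-1,-3.6,0.1,0,0,0,0,-1,-3.6,0,0,0,0,0,-1,-3.6,0,0,0,0,0,-1,-2,0,0,0,0,0,-1,-1,0,0,0,0,0,-1,0,0,0,0,0,0,-1,0,0,0,0,0,0,-1]}}

```text
time_s: 6.55
eef_pos: [511.0, -23.9, 182.4]
ee_rot: [-0.0, 0.684, 0.729, 0.0]
force: [-0.4, 0.1, -0.1]
grip_width: 0.258
```

```bash

python3 look.py w4; python3 -c "
import cv2;cv2.imwrite('pics/w4b.png',cv2.resize(cv2.imread('pics/w4.png'),(800,600),interpolation=cv2.INTER_CUBIC))
from h import *
im=cams.capture('scene');crop(im,210,150,340,260,6,'pics/s4.png')"
```

```text
6.55 [511.  -23.9 182.4] yaw 93.63 [-1.e-04  4.e-04 -1.e+00]
```

View pics/w4b.png

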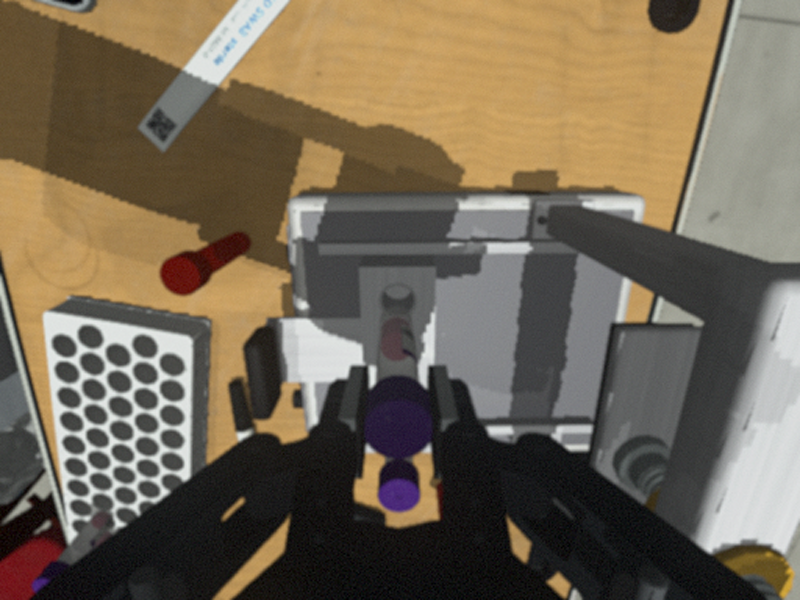

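View pics/s4.png

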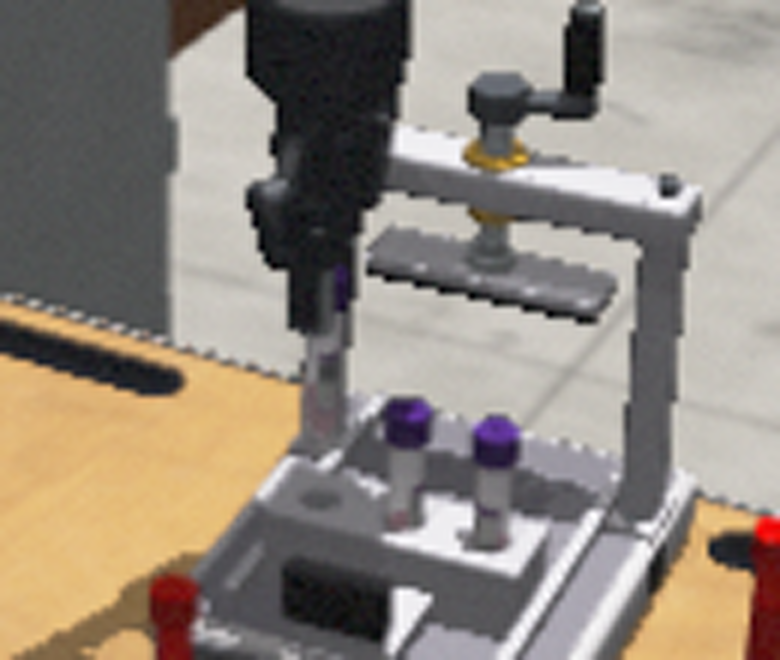

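The tube hangs vertically above the empty well: wrist view well (398,297), held cap (398,417). Zooming in for the relative offset.

```bash
python3 - <<'E'
from h import *
im=cv2.imread('pics/w4.png')[:,:,::-1]
crop(im,220,165,290,305,5,'pics/w4c.png')
E
```

```text
(no output)
```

View pics/w4c.png

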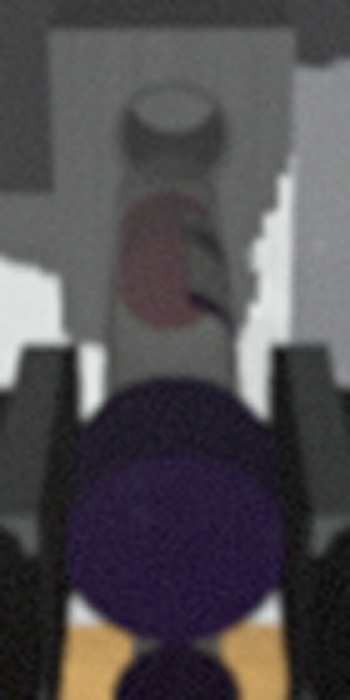

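```bash
python3 - <<'E'
from h import *
import pickle
P=pickle.load(open('pics/w4.pkl','rb'));R,p=P
f=lambda u,v,z:(R.T@(plane('wrist',220+u/5,165+v/5,z,P)-p)).round(2)
for z in (80,78,76): print('well',f(175,133,z),plane('wrist',220+175/5,165+133/5,z,P).round(1))
for h in (26.5,25): print('cap',f(176.5,548,182.4+h), 'diam',f(285,548,182.4+h)-f(68,548,182.4+h))
# well via row: middle cap top
for z in (109,111,113): print('tube bottom far edge?',f(175,192,z),f(175,265,z))
E
```

```text
well [ -0.66   0.89 102.39] [511.9 -24.5  80. ]
well [ -1.36   0.89 104.39] [512.  -25.2  78. ]
well [ -2.05   0.89 106.39] [512.  -25.9  76. ]
cap [ -0.75   0.85 -26.51] diam [2.000e-02 2.217e+01 0.000e+00]
cap [ -1.85   0.86 -25.01] diam [2.000e-02 2.246e+01 0.000e+00]
tube bottom far edge? [-1.32  0.85 73.39] [-15.07   0.86  73.39]
tube bottom far edge? [-0.53  0.84 71.39] [-14.15   0.86  71.39]
tube bottom far edge? [ 0.27  0.84 69.39] [-13.23   0.86  69.39]
```

```bash
python3 - <<'E'
from h import *
for X in ((512,-25,78),(512,-25,111),(512,-22,111),(512,-28,111),(515,-25,111),(512,-25,160),(512,-25,209)): print(X,(proj('scene',X)-[210,150])*6)
E
```

```text
(512, -25, 78) [317.12816906 496.95568837]
(512, -25, 111) [318.49727555 440.9015884 ]
(512, -22, 111) [313.08932516 439.33135645]
(512, -28, 111) [323.9143411  442.47451743]
(515, -25, 111) [321.25117658 438.07672727]
(512, -25, 160) [320.59131811 355.39591438]
(512, -25, 209) [322.762503   267.03031253]
```

```bash
python3 - <<'E'
import cv2
a=cv2.imread('pics/s4.png');b=a[230:560,220:440];cv2.imwrite('pics/s4c.png',cv2.resize(b,None,fx=1.8,fy=1.8))
E
```

```text
(no output)
```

View pics/s4c.png

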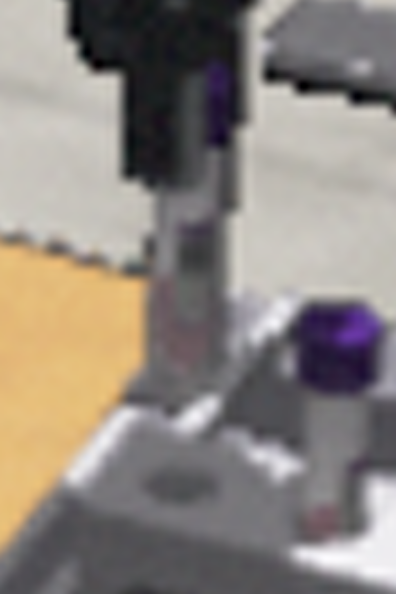

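>>> {"fn": "carry_out", "kwargs": {"steps": [0,0,1.2,0,0,0,-1,0,0,1.2,0,0,0,-1,0,0,0.6,0,0,0,-1,0,0,0.4,0,0,0,-1,0,0,0.4,0,0,0,-1,0,0,0.3,0,0,0,-1,0,0,0,0,0,0,-1]}}

```text
time_s: 7.23
eef_pos: [510.9, -24.3, 140.9]
ee_rot: [-0.0, 0.684, 0.729, -0.0]
force: [-0.6, 0.4, 0.1]
grip_width: 0.262
```

```bash

python3 look.py w5; python3 -c "
from h import *
crop(cv2.imread('pics/w5.png')[:,:,::-1],200,125,310,305,4,'pics/w5c.png')
im=cams.capture('scene');crop(im,210,150,340,260,6,'pics/s5.png');print(readout.sense()['force'])"
```

```text
7.2333 [510.9 -24.3 140.9] yaw 93.65 [-6.e-04  3.e-04 -1.e+00]
[-0.86751968  0.56854143  0.09117558]
```

View pics/w5c.png

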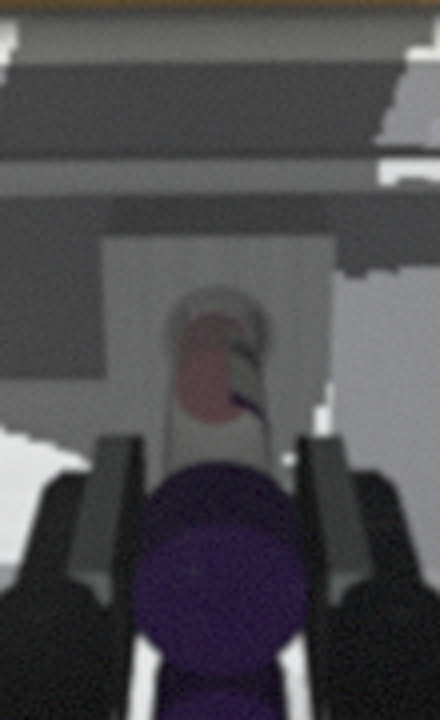

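View pics/s5.png

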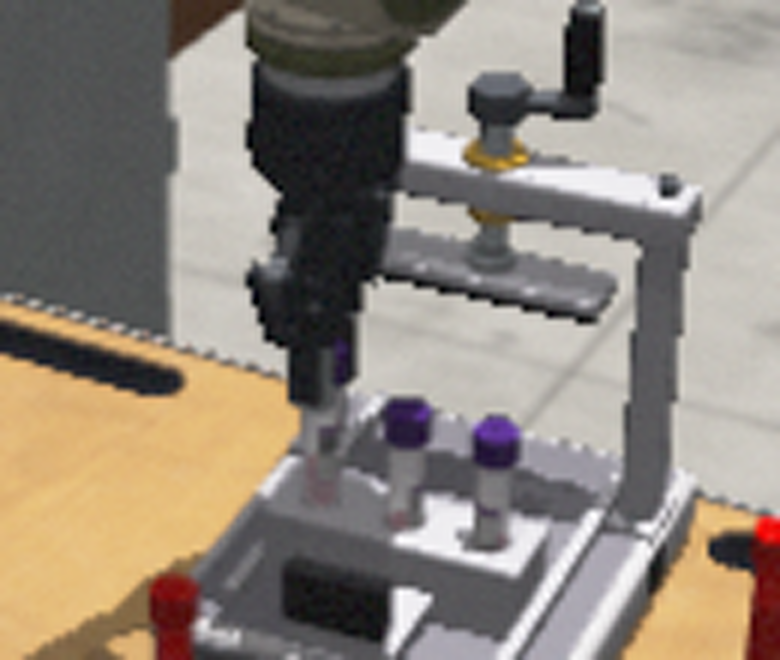

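The tube is entering the well with no force. Continuing down.

>>> {"fn": "carry_out", "kwargs": {"steps": [0,0,0.4,0,0,0,-1,0,0,0.4,0,0,0,-1,0,0,0.4,0,0,0,-1,0,0,0.4,0,0,0,-1,0,0,0.3,0,0,0,-1,0,0,0.1,0,0,0,-1,0,0,0.1,0,0,0,-1,0,0,0,0,0,0,-1]}}

```text
time_s: 8.0
eef_pos: [511.0, -24.6, 120.1]
ee_rot: [-0.0, 0.684, 0.729, -0.0]
force: [0.6, -0.9, 0.6]
grip_width: 0.256
```

>>> {"fn": "carry_out", "kwargs": {"steps": [0,0,0.15,0,0,0,-1,0,0,0.15,0,0,0,-1,0,0,0,0,0,0,-1]}}

```text
time_s: 8.25
eef_pos: [511.6, -24.8, 118.4]
ee_rot: [0.001, 0.684, 0.729, 0.0]
force: [-2.1, 0.1, 8.9]
grip_width: 0.258
```

>>> {"fn": "carry_out", "kwargs": {"steps": [0,0,0,0,0,0,0.1,0,0,0,0,0,0,0.1,0,0,-1,0,0,0,0.1,0,0,-2.5,0,0,0,0.1,0,0,-3,0,0,0,0.1,0,0,-1,0,0,0,0.1,0,0,0,0,0,0,0.1]}}

```text
time_s: 8.83
eef_pos: [512.2, -24.9, 195.2]
ee_rot: [0.002, 0.684, 0.729, 0.001]
force: [0.4, -0.2, 0.2]
grip_width: 0.545
```

```bash

python3 look.py w6; python3 -c "
from h import *
cv2.imwrite('pics/w6b.png',cv2.resize(cv2.imread('pics/w6.png'),(800,600),interpolation=cv2.INTER_CUBIC))
im=cams.capture('scene');crop(im,210,150,340,260,6,'pics/s6.png')
n=np.array([.998,.065,0]);M=np.array([513.9,-69.5,0])-92.5*n
for t in ((287,558),(388,590),(287,607),(388,635)):
    o,d=ray('scene',210+t[0]/6,150+t[1]/6);X=o+d*((M-o)@n)/(d@n);print(X.round(1))
"
```

```text
8.8333 [512.2 -24.9 195.2] yaw 93.64 [ 0.0052 -0.0014 -1.    ]
[420.3 -55.4 106.2]
[ 423.6 -106.2  103.3]
[420.3 -55.8  78.5]
[ 423.6 -107.    78.2]
```

View pics/w6b.png

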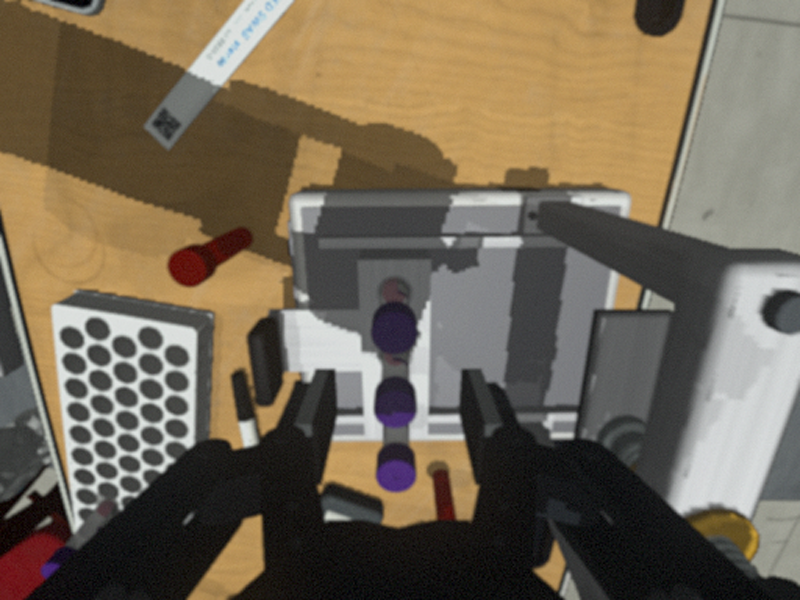

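View pics/s6.png

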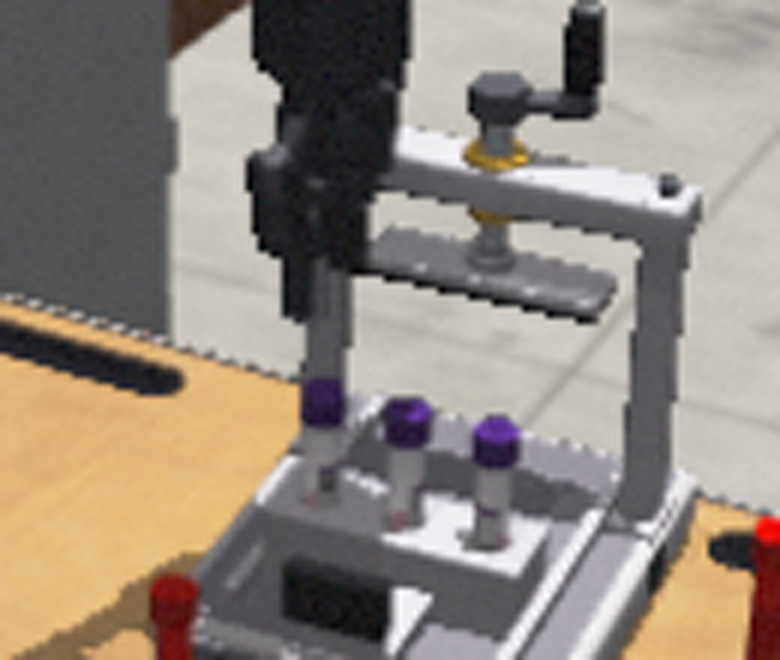

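The tube is seated level with its neighbours in scene, with caps in line. Next I need the grip's height.

```bash
python3 - <<'E'
from h import *
im=cv2.imread('pics/w6.png')[:,:,::-1]
crop(im,145,190,205,270,8,'pics/w6g.png')
im=cv2.imread('pics/w1.png')[:,:,::-1]
crop(im,180,120,220,175,10,'pics/w1g.png')
E
```

```text
(no output)
```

View pics/w6g.png

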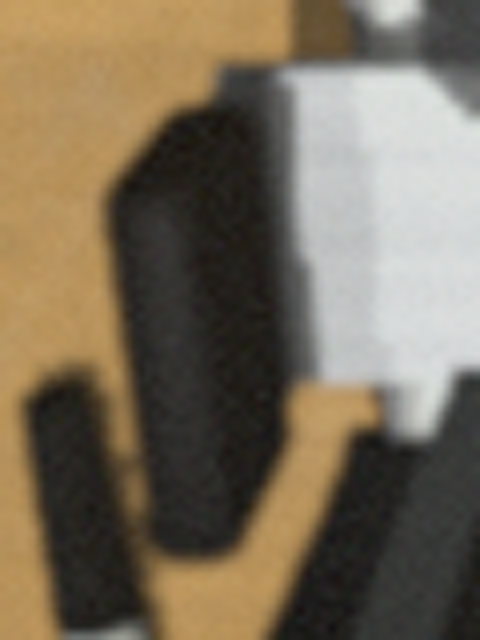

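View pics/w1g.png

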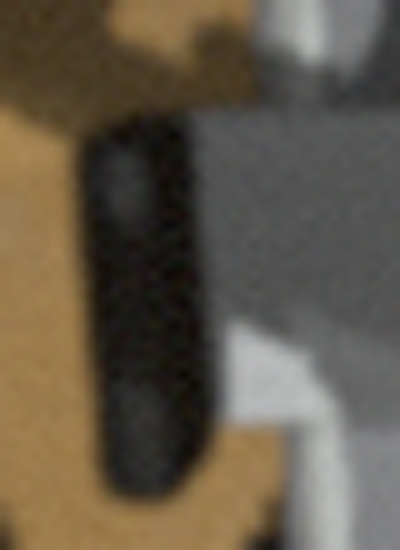

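```bash
python3 - <<'E'
from h import *
import pickle
P1=pickle.load(open('pics/w1.pkl','rb'));P6=pickle.load(open('pics/w6.pkl','rb'))
def tri(a,b):
    A=np.stack([a[1],-b[1]],1);s=np.linalg.lstsq(A,b[0]-a[0],rcond=None)[0]
    return (a[0]+s[0]*a[1]).round(1),(b[0]+s[1]*b[1]).round(1)
r6=lambda u,v:ray('wrist',145+u/8,190+v/8,P6)
r1=lambda u,v:ray('wrist',180+u/10,120+v/10,P1)
print('near', tri(r6(195,552),r1(138,498)))
print('far left corner',tri(r6(110,190),r1(82,140)))
for z in (75,80,85,90,95,100,105):
    f=lambda u,v:plane('wrist',145+u/8,190+v/8,z,P6)
    print(z,f(110,195).round(1),f(152,545).round(1),np.linalg.norm(f(110,195)-f(152,545)).round(1),'w',np.linalg.norm(f(152,530)-f(235,530)).round(1),f(172,370).round(1), plane('wrist',192.3,151.5,z,P1).round(1))
E
```

```text
near (array([ 429.3, -104.2,   96.1]), array([ 429.4, -104.3,   96.1]))
far left corner (array([422.3, -51.6,  99.6]), array([422.9, -51.8,  99.5]))
75 [413.6 -63.8  75. ] [ 416.5 -117.9   75. ] 54.1 w 11.8 [420.7 -89.6  75. ] [422.9 -81.3  75. ]
80 [415.4 -61.5  80. ] [ 418.2 -114.5   80. ] 53.1 w 11.6 [422.3 -86.8  80. ] [424.  -80.3  80. ]
85 [417.1 -59.1  85. ] [ 420.  -111.1   85. ] 52.0 w 11.3 [424.  -83.9  85. ] [425.1 -79.3  85. ]
90 [418.9 -56.8  90. ] [ 421.7 -107.7   90. ] 51.0 w 11.1 [425.6 -81.1  90. ] [426.2 -78.3  90. ]
95 [420.7 -54.4  95. ] [ 423.4 -104.3   95. ] 50.0 w 10.9 [427.2 -78.3  95. ] [427.3 -77.3  95. ]
100 [422.5 -52.1 100. ] [ 425.1 -101.   100. ] 48.9 w 10.7 [428.9 -75.4 100. ] [428.4 -76.3 100. ]
105 [424.2 -49.7 105. ] [426.8 -97.6 105. ] 47.9 w 10.4 [430.5 -72.6 105. ] [429.6 -75.2 105. ]
```

```bash
python3 - <<'E'
from h import *
import pickle
P1=pickle.load(open('pics/w1.pkl','rb'));P6=pickle.load(open('pics/w6.pkl','rb'))
def tri(a,b):
    A=np.stack([a[1],-b[1]],1);s=np.linalg.lstsq(A,b[0]-a[0],rcond=None)[0]
    return (a[0]+s[0]*a[1]).round(1),(b[0]+s[1]*b[1]).round(1)
r6=lambda u,v:ray('wrist',145+u/8,190+v/8,P6)
r1=lambda u,v:ray('wrist',180+u/10,120+v/10,P1)
print('strip left',tri(r6(230,68),r1(195,108)),'right',tri(r6(320,382),r1(222,420)))
# strip by tray block join: w6b (280,310)->; 
print(tri(ray('wrist',360/1.5625,310/1.5625,P6),ray('wrist',180+170/3,60+212/3,P1)))
_,R,p=pose();print((R.T@(np.array([428.3,-76.3,71])-p)).round(1))
E
```

```text
strip left (array([426.8, -49.4,  63.1]), array([431.6, -51.1,  62.3])) right (array([ 435.7, -102.1,   54. ]), array([ 434.1, -101.8,   54.2]))
(array([487.8, -48.5,  55. ]), array([488.2, -48.5,  55. ]))
[-46.5 -85.5 120.9]
```

>>> {"fn": "carry_out", "kwargs": {"steps": [-1.2,-2.1,0,0,0,0,0,-1.2,-2.1,0,0,0,0,0,-1.2,-2.1,0,0,0,0,0,-1.1,-2.2,0,0,0,0,0,0,0,2.6,0,0,0,0,0,0,2.6,0,0,0,0,0,0,2.6,0,0,0,0,0,0,2.6,0,0,0,0,0,0,0.8,0,0,0,0,0,0,0,0,0,0,0]}}

```text
time_s: 9.77
eef_pos: [427.7, -76.2, 78.1]
ee_rot: [-0.003, 0.684, 0.729, -0.001]
force: [-0.2, -0.2, -0.3]
grip_width: 0.5
```

```bash

python3 look.py w7; python3 -c "
from h import *
cv2.imwrite('pics/w7b.png',cv2.resize(cv2.imread('pics/w7.png'),(800,600),interpolation=cv2.INTER_CUBIC))"
```

```text
9.7667 [427.7 -76.2  78.1] yaw 93.63 [-0.0053  0.0026 -1.    ]
```

View pics/w7b.png

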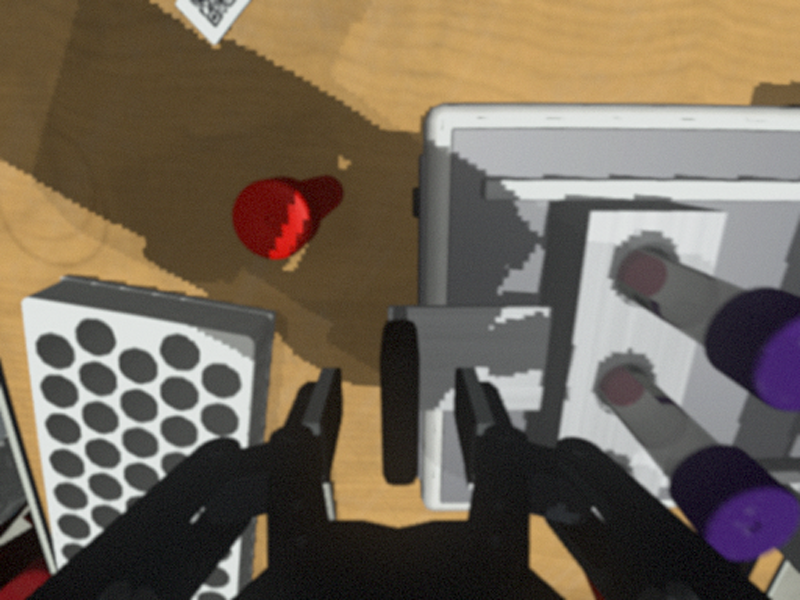

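>>> {"fn": "carry_out", "kwargs": {"steps": [0,0,0.6,0,0,0,0,0,0,0,0,0,0,-1,0,0,0,0,0,0,-1,0,0,0,0,0,0,-1,0,0,0,0,0,0,-1,0,0.3,0,0,0,0,-1,0,0.5,0,0,0,0,-1,0,0.5,0,0,0,0,-1,0,0,0,0,0,0,-1], "grip_force": 50}}

```text
time_s: 10.57
eef_pos: [442.9, -76.0, 75.0]
ee_rot: [0.0, 0.684, 0.729, 0.0]
force: [-1.6, 2.2, 5.2]
grip_width: 0.136
```

>>> {"fn": "carry_out", "kwargs": {"steps": [0,0.7,0,0,0,0,-1,0,0.9,0,0,0,0,-1,0,0.9,0,0,0,0,-1,0,0.9,0,0,0,0,-1,0,0.9,0,0,0,0,-1,0,0.9,0,0,0,0,-1,0,0.9,0,0,0,0,-1,0,0.9,0,0,0,0,-1,0,0.9,0,0,0,0,-1,0,0.6,0,0,0,0,-1,0,0.3,0,0,0,0,-1,0,0,0,0,0,0,-1]}}

```text
time_s: 11.57
eef_pos: [530.6, -69.8, 75.0]
ee_rot: [0.0, 0.684, 0.729, 0.001]
force: [-0.1, 5.0, 5.0]
grip_width: 0.143
```

>>> {"fn": "carry_out", "kwargs": {"steps": [0,0.3,0,0,0,0,-1,0,0.3,0,0,0,0,-1,0,0.2,0,0,0,0,-1]}}

```text
time_s: 11.82
eef_pos: [537.8, -69.3, 75.0]
ee_rot: [-0.001, 0.684, 0.729, 0.0]
force: [-5.4, 4.7, 8.8]
grip_width: 0.14
```

>>> {"fn": "carry_out", "kwargs": {"steps": [0,0.2,0,0,0,0,-1,0,0.1,0,0,0,0,-1]}}

```text
time_s: 11.98
eef_pos: [537.9, -69.2, 74.9]
ee_rot: [-0.004, 0.684, 0.73, -0.003]
force: [-29.8, 1.3, 24.6]
grip_width: 0.142
```

>>> {"fn": "carry_out", "kwargs": {"steps": [0,-0.3,0,0,0,0,-1,0,0,0,0,0,0,0,0,0,0,0,0,0,0,0,0,0,0,0,0,0,0,-1,0,0,0,0,0,0,-3,0,0,0,0,0,0,-3.8,0,0,0,0,0,0,-3.8,0,0,0,0,0,0,-3.8,0,0,0,0,0,0,-3.8,0,0,0,0,0,0,-3.8,0,0,0,0,0,0,-3.8,0,0,0,0,0,0,-3.8,0,0,0,0,-0.9,2.5,-1.7,0,0,0,0.2,-0.9,2.5,0,0,0,0,0.2,-0.9,2.5,0,0,0,0,0.2,-0.8,2.5,0,0,0,0,0.2,0,0,0,0,0,0,0.2,0,0,0,0,0,0,0.2]}}

```text
schema error: expected a multiple of 7 numbers
```

```bash

python3 look.py w8; python3 -c "
from h import *
cv2.imwrite('pics/w8b.png',cv2.resize(cv2.imread('pics/w8.png'),(800,600),interpolation=cv2.INTER_CUBIC))
im=cams.capture('scene');crop(im,210,110,340,260,4,'pics/s8.png')"
```

```text
11.9833 [537.9 -69.2  74.9] yaw 93.72 [-8.8e-03  9.0e-04 -1.0e+00]
```

View pics/w8b.png

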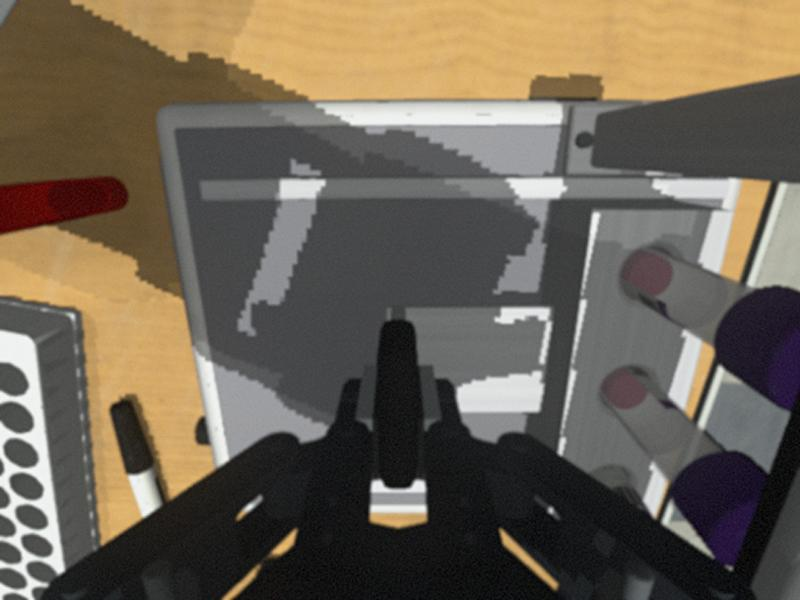

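View pics/s8.png

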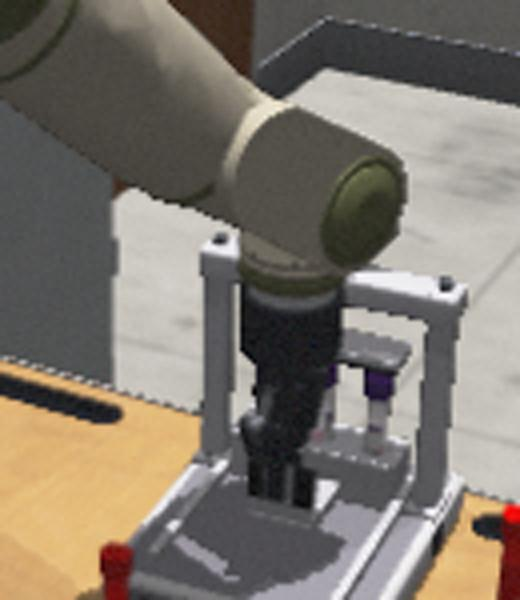

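That call was refused for its format and nothing moved. The picture shows the tray home and all three tubes under the bar. Re-sending.

>>> {"fn": "carry_out", "kwargs": {"steps": [0,-0.3,0,0,0,0,-1,0,0,0,0,0,0,0,0,0,0,0,0,0,0,0,0,0,0,0,0,0,0,0,-3,0,0,0,0,0,0,-3.8,0,0,0,0,0,0,-3.8,0,0,0,0,0,0,-3.8,0,0,0,0,0,0,-3.8,0,0,0,0,0,0,-3.8,0,0,0,0,0,0,-3.8,0,0,0,0,0,0,-3.8,0,0,0,0,-0.9,2.5,-1.7,0,0,0,0.2,-0.9,2.5,0,0,0,0,0.2,-0.9,2.5,0,0,0,0,0.2,-0.8,2.5,0,0,0,0,0.2,0,0,0,0,0,0,0.2,0,0,0,0,0,0,0.2]}}

```text
time_s: 13.58
eef_pos: [640.8, -99.0, 385.3]
ee_rot: [-0.001, 0.684, 0.729, -0.001]
force: [0.1, -0.3, -0.3]
grip_width: 0.601
```

```bash

python3 look.py w8; python3 -c "
from h import *
cv2.imwrite('pics/w8b.png',cv2.resize(cv2.imread('pics/w8.png'),(800,600),interpolation=cv2.INTER_CUBIC))
im=cams.capture('scene');crop(im,210,110,340,260,4,'pics/s8.png')"
```

```text
13.5833 [640.8 -99.  385.3] yaw 93.62 [-2.4e-03  7.0e-04 -1.0e+00]
```

View pics/w8b.png

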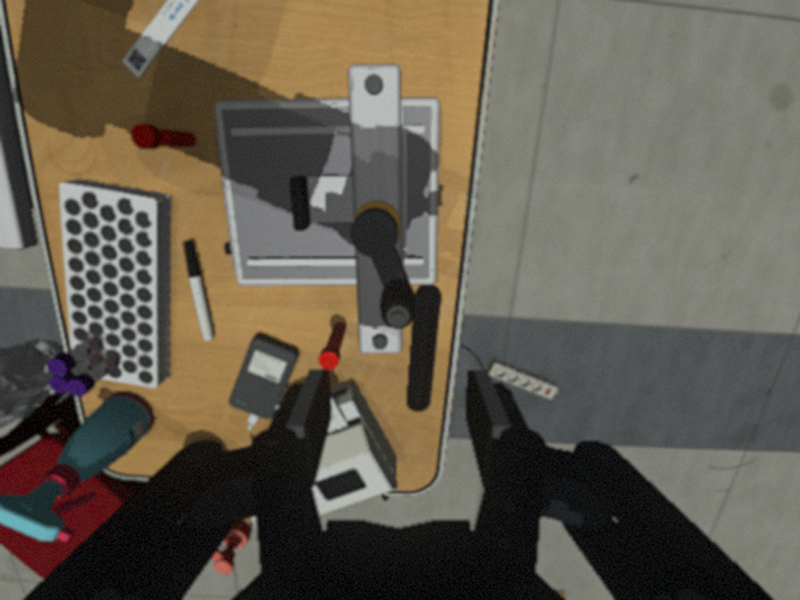

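View pics/s8.png

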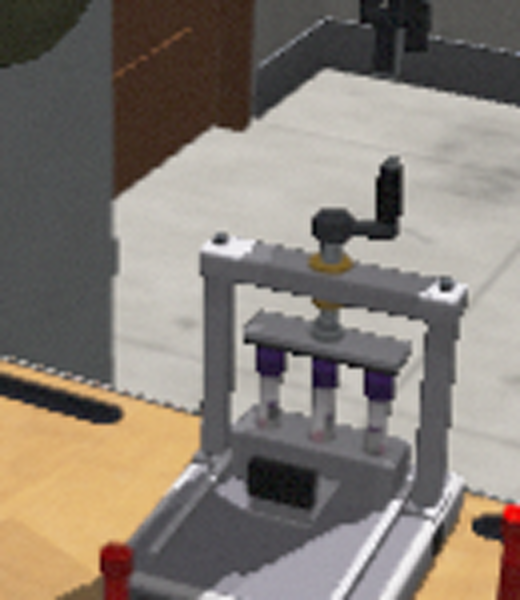

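Wrist view (enlarged): handle top at (398,314), hub top at (373,230). Scene: all three caps under the bar with a gap above them, handle at crop (390,160).

```bash
python3 - <<'E'
from h import *
import pickle
P=pickle.load(open('pics/w8.pkl','rb'));P1=pickle.load(open('pics/w1.pkl','rb'))
def tri(a,b):
    A=np.stack([a[1],-b[1]],1);s=np.linalg.lstsq(A,b[0]-a[0],rcond=None)[0]
    return (a[0]+s[0]*a[1]).round(1),(b[0]+s[1]*b[1]).round(1)
w=lambda u,v:ray('wrist',u/1.5625,v/1.5625,P)
s=lambda u,v:ray('scene',210+u/4,110+v/4)
w1=lambda u,v:ray('wrist',180+u/3,60+v/3,P1)
print('pin w-s',tri(w(398,314),s(391,160)),'pin w-w1',tri(w(398,314),w1(720,583)))
print('hub',tri(w(373,230),s(334,215)),tri(w(373,230),w1(603,375)))
print('handle bottom scene', [ (proj('scene',(640,-98,z))-[210,110])*4 for z in (316,312,290,268)])
im=cv2.imread('pics/w8.png')[:,:,::-1];crop(im,215,130,280,215,8,'pics/w8h.png')
E
```

```text
pin w-s (array([641.2, -97.6, 313.1]), array([642.2, -99.3, 313.8])) pin w-w1 (array([641.2, -97.4, 313.4]), array([640.7, -99. , 314. ]))
hub (array([623.3, -60.5, 268.1]), array([625.2, -64.3, 268.7])) (array([623.3, -60.3, 269. ]), array([623.2, -61. , 269.2]))
handle bottom scene [array([388.3394765 , 157.84283797]), array([387.97934042, 162.92570971]), array([386.01908363, 190.62958277]), array([384.09277645, 217.91541505])]
```

View pics/w8h.png

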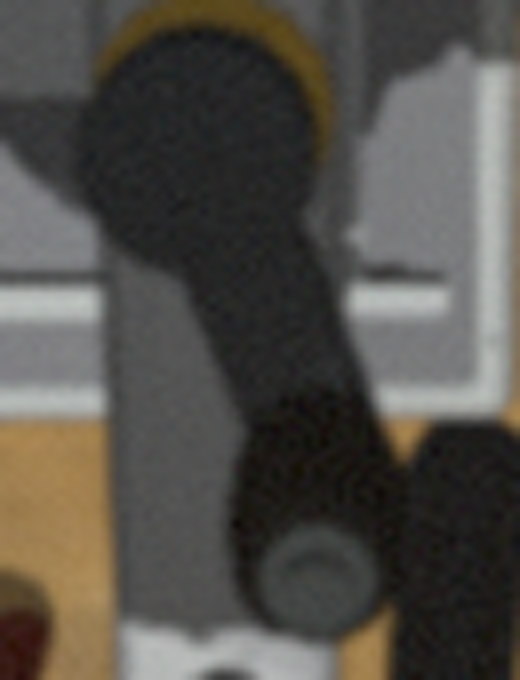

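>>> {"fn": "carry_out", "kwargs": {"steps": [0.1,0,2.5,0,0,0,0.2,0,0,2.5,0,0,0,0.2,0,0,2.5,0,0,0,0.2,0,0,1.5,0,0,0,0.2,0,0,1,0,0,0,0.2,0,0,0.5,0,0,0,0.2,0,0,0.3,0,0,0,0.2,0,0,0,0,0,0,0.2]}}

```text
time_s: 14.35
eef_pos: [639.9, -97.5, 280.1]
ee_rot: [0.001, 0.684, 0.729, 0.0]
force: [-0.4, 0.3, -1.1]
grip_width: 0.601
```

```bash

python3 look.py w9; python3 -c "
from h import *
cv2.imwrite('pics/w9b.png',cv2.resize(cv2.imread('pics/w9.png'),(800,600),interpolation=cv2.INTER_CUBIC))
im=cams.capture('scene');crop(im,210,110,340,260,4,'pics/s9.png')"
```

```text
14.35 [639.9 -97.5 280.1] yaw 93.64 [ 1.1e-03 -4.0e-04 -1.0e+00]
```

View pics/w9b.png

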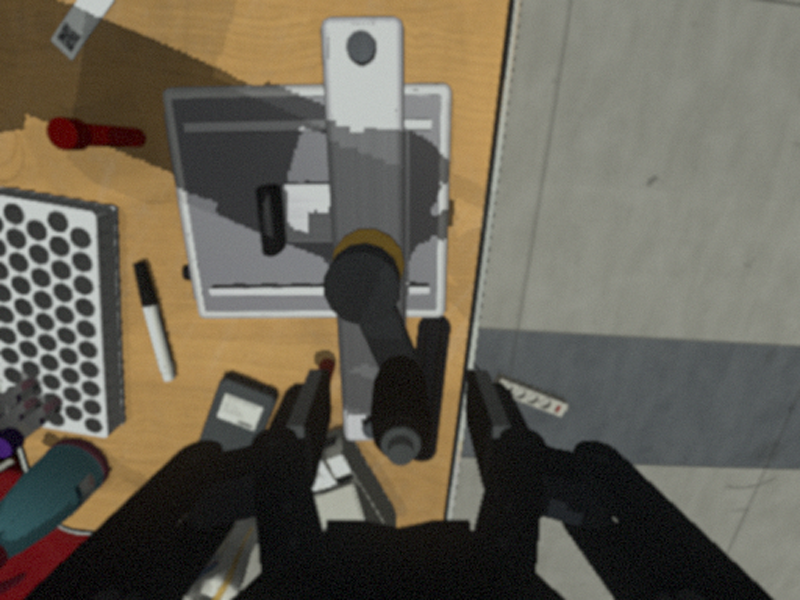

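View pics/s9.png

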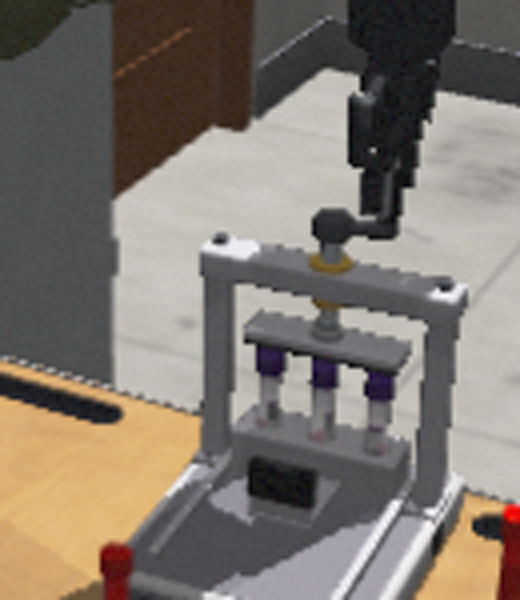

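Fingers straddle the handle: top at (401,445), centred between the pads. Closing now.

>>> {"fn": "carry_out", "kwargs": {"steps": [0,0,0.3,0,0,0,0.2,0,0,0,0,0,0,-1,0,0,0,0,0,0,-1,0,0,0,0,0,0,-1,0,0,0,0,0,0,-1,0,0,0,0,0,0,-1], "grip_force": 50}}

```text
time_s: 14.95
eef_pos: [640.2, -97.6, 276.6]
ee_rot: [0.0, 0.684, 0.729, 0.0]
force: [0.8, 0.0, 1.4]
grip_width: 0.227
```

```bash
cat > crank.py <<'E'
from h import *
import sys
C=np.array([623.8,-62.0])
def state():
    s,R,p=pose();d=p[:2]-C;r=np.linalg.norm(d);th=np.arctan2(d[1],d[0]);t=np.array([np.sin(th),-np.cos(th)]) # clockwise tangent
    f=s['force'];print('t',round(s['time_s'],2),'p',p.round(1),'r',r.round(1),'ang',np.degrees(th).round(1),'f',f.round(1),'resist',(-f[:2]@t).round(1),'radial',(f[:2]@(d/r)).round(1),'w',round(s['grip_width'],3))
    return th,R
th,R=state()
if len(sys.argv)>1:
    n=int(sys.argv[1]);st=np.radians(float(sys.argv[2]));r=40.
    a=th if len(sys.argv)<4 else np.radians(float(sys.argv[3]))
    for i in range(n):
        d=r*np.array([np.cos(a-st)-np.cos(a),np.sin(a-st)-np.sin(a),0]);d=np.append(d[:2],-30*st/2/np.pi)
        print((R.T@d/10).round(2).tolist());a-=st
E
python3 crank.py 8 8
```

```text
t 14.95 p [640.2 -97.6 276.6] r 39.2 ang -65.3 f [0.8 0.  1.4] resist 0.7 radial 0.3 w 0.227
[-0.16, -0.53, 0.07]
[-0.09, -0.55, 0.07]
[-0.01, -0.56, 0.07]
[0.07, -0.55, 0.07]
[0.14, -0.54, 0.07]
[0.22, -0.51, 0.07]
[0.29, -0.48, 0.07]
[0.35, -0.43, 0.07]
```

>>> {"fn": "carry_out", "kwargs": {"steps": [-0.16,-0.53,0.07,0,0,0,-1,-0.09,-0.55,0.07,0,0,0,-1,-0.01,-0.56,0.07,0,0,0,-1,0.07,-0.55,0.07,0,0,0,-1,0.14,-0.54,0.07,0,0,0,-1,0.22,-0.51,0.07,0,0,0,-1]}}

```text
time_s: 15.45
eef_pos: [608.2, -98.4, 272.8]
ee_rot: [0.002, 0.684, 0.729, 0.001]
force: [6.5, -1.3, 1.7]
grip_width: 0.228
```

```bash
python3 crank.py 10 8 -113.3
```

```text
t 15.45 p [608.2 -98.4 272.8] r 39.6 ang -113.2 f [ 6.5 -1.3  1.7] resist 6.5 radial -1.4 w 0.228
[0.29, -0.48, 0.06]
[0.35, -0.43, 0.06]
[0.41, -0.38, 0.06]
[0.46, -0.32, 0.06]
[0.5, -0.25, 0.06]
[0.53, -0.18, 0.07]
[0.55, -0.11, 0.07]
[0.56, -0.03, 0.07]
[0.56, 0.05, 0.07]
[0.54, 0.12, 0.07]
```

>>> {"fn": "carry_out", "kwargs": {"steps": [0.29,-0.48,0.07,0,0,0,-1,0.35,-0.43,0.07,0,0,0,-1,0.41,-0.38,0.07,0,0,0,-1,0.46,-0.32,0.07,0,0,0,-1,0.5,-0.25,0.07,0,0,0,-1,0.53,-0.18,0.07,0,0,0,-1,0.55,-0.11,0.07,0,0,0,-1,0.56,-0.03,0.07,0,0,0,-1]}}

```text
time_s: 16.12
eef_pos: [583.3, -64.2, 267.5]
ee_rot: [0.002, 0.685, 0.729, -0.001]
force: [-0.4, -5.6, 4.6]
grip_width: 0.224
```

```bash
python3 crank.py 14 6 -177.3; python3 -c "
from h import *
im=cams.capture('scene');crop(im,255,180,325,240,10,'pics/s10.png')"
```

```text
t 16.12 p [583.3 -64.2 267.5] r 40.5 ang -176.9 f [-0.4 -5.6  4.6] resist 5.5 radial 0.7 w 0.224
[0.42, 0.03, 0.05]
[0.41, 0.07, 0.05]
[0.4, 0.11, 0.05]
[0.39, 0.16, 0.05]
[0.37, 0.2, 0.05]
[0.35, 0.23, 0.05]
[0.32, 0.27, 0.05]
[0.29, 0.3, 0.05]
[0.26, 0.33, 0.05]
[0.22, 0.35, 0.05]
[0.18, 0.38, 0.05]
[0.14, 0.39, 0.05]
[0.1, 0.41, 0.05]
[0.06, 0.41, 0.05]
```

View pics/s10.png

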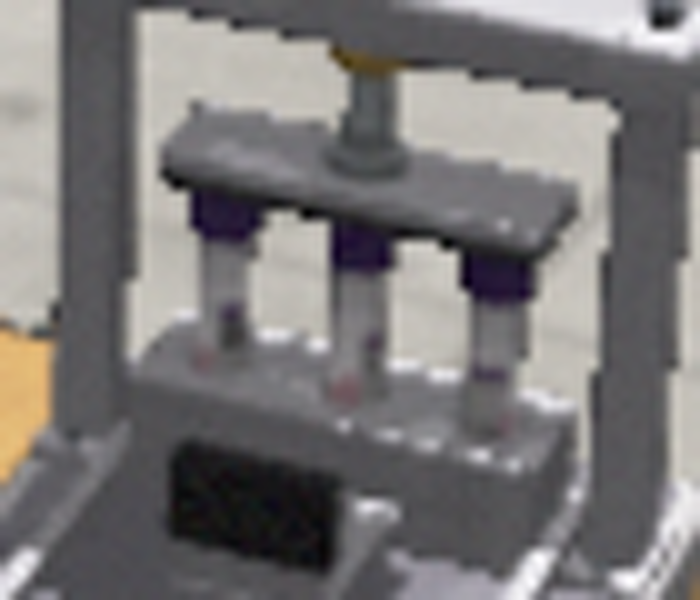

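Idle resistance in motion is about 6 N. Continuing in smaller chunks.

>>> {"fn": "carry_out", "kwargs": {"steps": [0.42,0.03,0.05,0,0,0,-1,0.41,0.07,0.05,0,0,0,-1,0.4,0.11,0.06,0,0,0,-1,0.39,0.16,0.06,0,0,0,-1]}}

```text
time_s: 16.5
eef_pos: [585.6, -47.5, 265.3]
ee_rot: [0.001, 0.685, 0.729, -0.001]
force: [-4.4, -4.6, 7.5]
grip_width: 0.228
```

```bash
python3 crank.py
```

```text
t 16.5 p [585.6 -47.5 265.3] r 40.9 ang 159.2 f [-4.4 -4.6  7.5] resist 5.8 radial 2.5 w 0.228
```

>>> {"fn": "carry_out", "kwargs": {"steps": [0.37,0.2,0.04,0,0,0,-1,0.35,0.23,0.04,0,0,0,-1,0.32,0.27,0.04,0,0,0,-1]}}

```text
time_s: 16.75
eef_pos: [591.7, -36.3, 263.9]
ee_rot: [0.0, 0.685, 0.729, -0.001]
force: [-6.0, -2.6, 5.9]
grip_width: 0.228
```

```bash
python3 crank.py
```

```text
t 16.75 p [591.7 -36.3 263.9] r 41.1 ang 141.4 f [-6.  -2.6  5.9] resist 5.8 radial 3.0 w 0.228
```

>>> {"fn": "carry_out", "kwargs": {"steps": [0.29,0.3,0.05,0,0,0,-1,0.26,0.33,0.05,0,0,0,-1,0.22,0.35,0.05,0,0,0,-1]}}

```text
time_s: 17.0
eef_pos: [600.9, -27.7, 262.3]
ee_rot: [-0.0, 0.684, 0.729, -0.001]
force: [-6.4, -0.6, 7.4]
grip_width: 0.231
```

```bash
python3 crank.py 8 5 124
```

```text
t 17.0 p [600.9 -27.7 262.3] r 41.3 ang 123.7 f [-6.4 -0.6  7.4] resist 5.6 radial 3.1 w 0.231
[0.16, 0.31, 0.04]
[0.14, 0.32, 0.04]
[0.11, 0.33, 0.04]
[0.08, 0.34, 0.04]
[0.05, 0.35, 0.04]
[0.02, 0.35, 0.04]
[-0.01, 0.35, 0.04]
[-0.04, 0.35, 0.04]
```

>>> {"fn": "carry_out", "kwargs": {"steps": [0.15,0.31,0.03,0,0,0,-1,0.13,0.32,0.04,0,0,0,-1,0.1,0.33,0.04,0,0,0,-1]}}

```text
time_s: 17.25
eef_pos: [609.9, -23.1, 261.3]
ee_rot: [-0.001, 0.684, 0.729, -0.001]
force: [-9.8, -1.3, 8.7]
grip_width: 0.224
```

```bash
python3 crank.py
```

```text
t 17.25 p [609.9 -23.1 261.3] r 41.3 ang 109.7 f [-9.8 -1.3  8.7] resist 9.6 radial 2.1 w 0.224
```

>>> {"fn": "carry_out", "kwargs": {"steps": [0.07,0.34,0.04,0,0,0,-1,0.04,0.35,0.04,0,0,0,-1,0.01,0.35,0.04,0,0,0,-1]}}

```text
time_s: 17.5
eef_pos: [619.6, -20.9, 260.4]
ee_rot: [-0.002, 0.684, 0.729, -0.002]
force: [-13.7, 1.5, 11.7]
grip_width: 0.225
```

```bash
python3 crank.py 8 5 93; python3 -c "
from h import *
im=cams.capture('scene');crop(im,255,180,325,240,10,'pics/s11.png')"
```

```text
t 17.5 p [619.6 -20.9 260.4] r 41.3 ang 95.9 f [-13.7   1.5  11.7] resist 13.4 radial 2.9 w 0.225
[-0.02, 0.35, 0.04]
[-0.05, 0.35, 0.04]
[-0.08, 0.34, 0.04]
[-0.11, 0.33, 0.04]
[-0.14, 0.32, 0.04]
[-0.16, 0.31, 0.04]
[-0.19, 0.29, 0.04]
[-0.22, 0.27, 0.04]
```

View pics/s11.png

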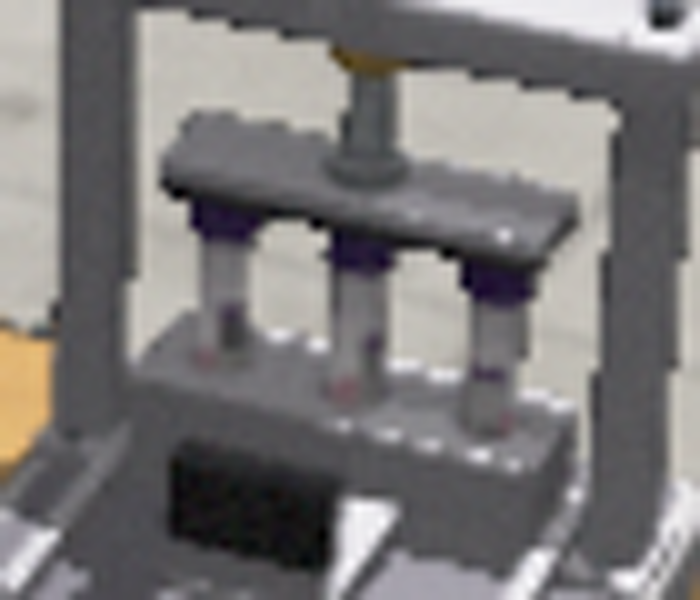

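>>> {"fn": "carry_out", "kwargs": {"steps": [0,0,0,0,0,0,-1,0,0,0,0,0,0,-1,0,0,0,0,0,0,-1]}}

```text
time_s: 17.8
eef_pos: [619.6, -20.9, 260.3]
ee_rot: [-0.002, 0.684, 0.729, -0.001]
force: [-10.8, 1.0, 10.8]
grip_width: 0.225
```

```bash
python3 crank.py; python3 -c "
from h import *
for i in range(3):
    cams.capture('top');print(readout.sense()['force'],readout.sense()['eef_pos'])"
```

```text
t 17.8 p [619.6 -20.9 260.3] r 41.3 ang 95.9 f [-10.8   1.   10.8] resist 10.7 radial 2.1 w 0.225
[-10.71492367   1.57075538  11.62996683] [619.57527885 -20.9466532  260.33134738]
[-10.72621444   1.51559141  10.67814018] [619.55858657 -20.95095922 260.3417682 ]
[-11.6364896    1.22348051  10.56844406] [619.56992972 -20.95110621 260.33864304]
```

Contact began near 123°, and resistance rose at about 0.27 N/deg. It was 13.4 N moving (idle 6–7) and about 11 N paused (idle 5–6), so roughly 5.5–7 N above idle. That is snug, so I'm letting go.

>>> {"fn": "carry_out", "kwargs": {"steps": [0,0,0,0,0,0,0.2,0,0,0,0,0,0,0.2,0,0,0,0,0,0,0.2,0,0,-1,0,0,0,0.2,0,0,-2.5,0,0,0,0.2,0,0,-3,0,0,0,0.2,0,0,-3,0,0,0,0.2,0,0,-2.5,0,0,0,0.2,0,0,0,0,0,0,0.2]}}

```text
time_s: 18.7
eef_pos: [621.9, -21.2, 385.5]
ee_rot: [0.004, 0.684, 0.729, 0.003]
force: [0.2, -0.9, 0.5]
grip_width: 0.598
```

```bash

python3 look.py w12; python3 -c "
from h import *
cv2.imwrite('pics/w12b.png',cv2.resize(cv2.imread('pics/w12.png'),(800,600),interpolation=cv2.INTER_CUBIC))
im=cams.capture('scene');crop(im,210,110,340,260,5,'pics/s12.png');print(readout.sense()['force'])
im=cams.capture('top');crop(im,100,125,430,305,2,'pics/t12.png')"
```

```text
18.7 [621.9 -21.2 385.5] yaw 93.64 [ 0.0094 -0.0019 -1.    ]
[-0.2471197   0.61391707 -1.19136873]
```

View pics/w12b.png

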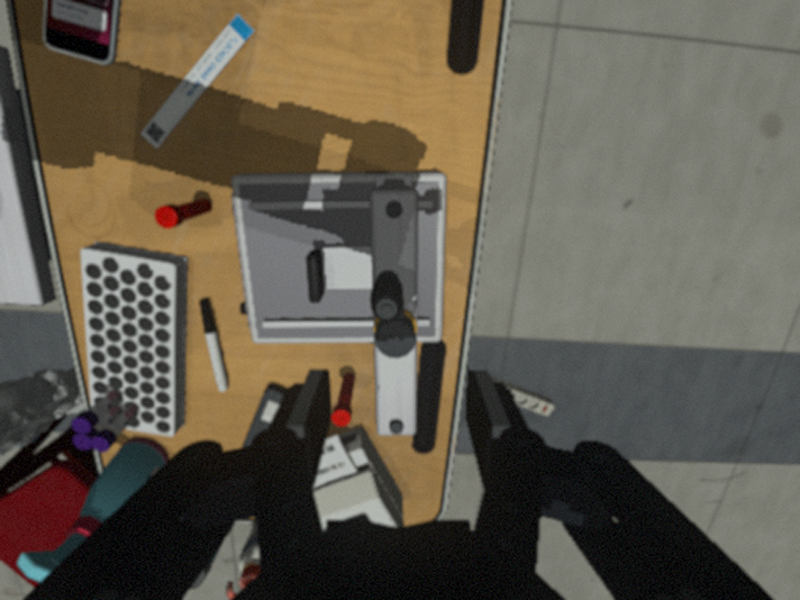

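View pics/s12.png

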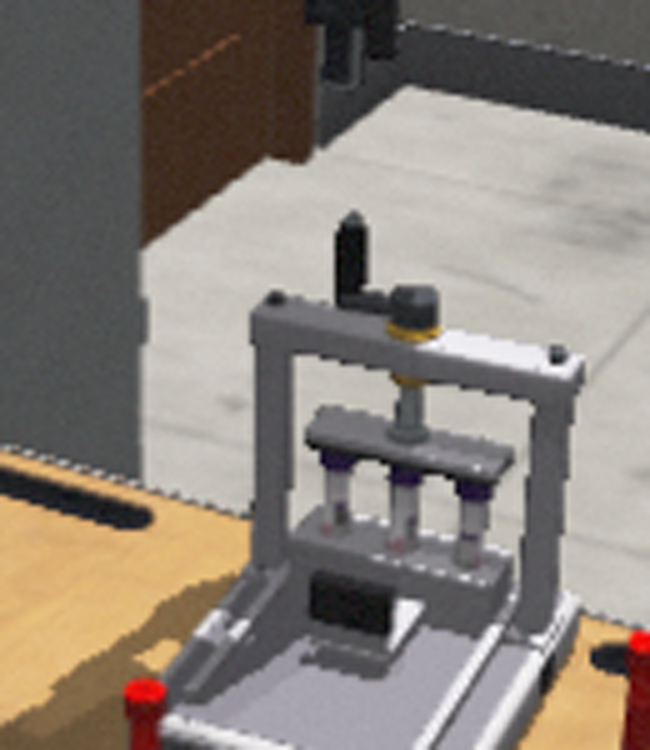

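View pics/t12.png

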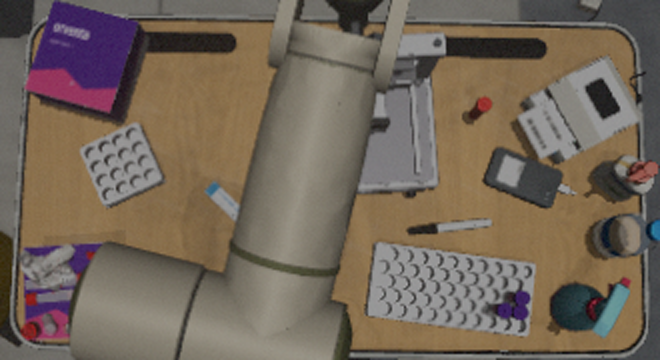

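```bash
python3 - <<'E'
from h import *
import pickle
P=pickle.load(open('pics/w12.pkl','rb'))
f=lambda u,v,z:plane('wrist',u/1.5625,v/1.5625,z,P)
a=f(387,309,297.5);b=f(396,336,252);d=a-b;print(a,b,np.degrees(np.arctan2(*(a[:2]-[623.8,-62])[::-1])))
print('grip',f(315,275,99))
E
```

```text
[617.01976045 -23.27648991 297.5       ] [624.86846116 -60.57705868 252.        ] 99.93145004238586
grip [540.30272872 -64.38714192  99.        ]
```

```bash
python3 -c "
from rig import finish_job
print(finish_job())"
```

```text
the job is handed in; nothing more can be done
None
```

The sample tube is in the left well, the tray is fully home, and the pressure bar is snugged down on all three tubes. I handed the job in at about 19 s of the 69 s, with the gripper well clear of everything.

- **Tube:** I took it from the small foam rack by its cap. It went into the well with no side force and met the bottom at the expected height. Its cap lines up with the other two in the scene view.
- **Tray:** I pinched the grip and slid the tray about 110 mm until it met the stop; the force rose to about 30 N. The last picture still shows it home.
- **Clamp:** I turned the crank about 200° clockwise.
    - Idle resistance was 5.5–6.5 N.
    - It began to rise after about 175°, and I stopped at 13.4 N moving and about 11 N paused.
    - Against the stated idle values (7 N moving, 5–6 N paused) that is about 5.5–6.5 N extra, within the 5–7 N window. Against my own moving idle readings it comes to about 7–8 N, slightly above the window but below the 12 N overtight mark.
- **After letting go:** The handle measured about 100° in the wrist picture, against 96° when I released it. I put that down to pixel error rather than spring-back, but I did not re-grip to feel the tightness again.
- **Other items:** The swab pack, pen, power bank and other things on the desk looked unmoved where I could see them; in the last top view the arm hid part of the desk.

One move call was refused for its format and moved nothing; I re-sent it.

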